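# Make up two control-box kits

## Robot

A 6-joint arm with a two-finger parallel gripper is mounted at the origin on the work surface. World frame = base frame: x ahead of the robot, y to its left, z up, the work surface at z = 0. Lengths are in mm, angles in rad, forces in N, time in s.
With the tool pointing down it reaches from about 275 to 750 mm from the base axis. Payload 10.2 kg.
Tool frame: the origin (TCP) lies at the very end of the fingers, on their centre line; the grasp point (between the pads) lies 19 mm behind it; z points along the fingers, y is the line along which they close (so a half turn about z gives the same grasp; the last joint's range is limited). The gripper opens to 85 mm and grips with 20 to 120 N. Pads are 22 mm wide; open, the fingers measure 114 mm over their backs; the gripper's body (76 mm by 85 mm) begins 54 mm behind the grasp point. The pads swing forward as they close: fully open they stand 13 mm farther back than shut.
Start: joints at [-1.325, 0.313, 1.498, -0, 1.331, -0.223], TCP at [237.192, -468.371, 231.294] pointing down, gripper open.
Joint ranges: [-2.94, 2.94], [-0.97, 2.17], [0.19, 2.56], [-1.23, 4.37], [0.02, 3.11], [-2.88, 2.88]. Speed limits (rad/s): [2.39, 2.39, 3.01, 3.14, 3.14, 3.14].

## Interface

Orientations are given as a unit quaternion [w, x, y, z].
In Python, from rig import * gives the robot as it stands. The module is installed in compiled form; this text tells all that it offers.
- The arm moves only by the shell command python3 -m crank 'ROWS' [FORCE]. ROWS is JSON, a list that holds one entry, the list of rows, each a list of 7 numbers: the shift along the tool's x, y, z in units of 25 mm (1.0 is 25 mm), then the turn, a rotation vector about the tool's x, y, z in units of 8 degrees (1.0 is 8 degrees), then the finger opening in mm, from 0 to 85.4. A call has exactly 8 rows; each row shifts and turns the commanded pose from where the row before left it, along the tool's axes as they then stand; what a row does not reach is not made up. A row lasts 1/10 s, in which the tool goes at most 50 mm and 8.59 degrees, less where a joint would pass 70% of its speed; a pose out of reach is approached as far as the arm can. A call is refused whole if a number of a shift passes 1 or a number of a turn 1, either way. A call with a gripper value outside its range is refused whole. The fingers move at their own pace and stop on an object; FORCE is the grip in N (left out, the last holds). Time passes only in rows, so rows that do not move let the fingers close, or fill a call up. It gives the time, the measured TCP pose, the force, the opening and the grip force at its end, in the units of the state.
- sense(): the state, without advancing time (a new reading comes with each control period).
- capture(name): name is "scene" or "top"; returns the picture (384x512x3 uint8, blue, green, red); there is no depth.
- camera_model(name): a dict with "fx", "fy", "cx", "cy" (pixels), "k1" (the pictures are not rectified: a ray, as slopes to the right and down, at radius r is drawn at 1 + k1 r^2 times it, then the intrinsics apply), "world_from_camera" (4x4, takes a point from camera to world coordinates). Camera axes: x right, y up, looking along -z (the intrinsics and any distortion apply to the point x, -y, -z); pixel columns grow to the right and rows downward; lengths in mm; the calibration is good to about 2 mm. A picture is of the moment at which its call begins. camera_model takes no time and is no camera call.
- finish_job(): hands the job in; it is judged then, once.
The state is a dict: "time_s": time; "joints": joint angles; "dq": joint speeds; "tau": joint torques, N m; "eef_pos": TCP position; "ee_rot": TCP orientation; "force": force on the tool from outside, world axes, zero at the start; "wrist_torque": the same for the moment, N m; "grip_width": opening from 0.0 (shut) to 1.0 (fully open); "grip_force": force on a finger pad.
Only numpy, scipy, OpenCV 4.12 (cv2) and the standard library are available. Lean on these libraries where they do the work, as an engineer would, in place of code of your own. Each camera call takes 0.05 s, during which the arm holds its last target. There are 200 camera calls.

## Task

Make up the kits for two control boxes from the stock on the green mat: the two-pole breaker, the contactor and the large cable gland go in the three-compartment tray, and the single-pole breaker and the small cable gland in the two-compartment tray. Put one part in each compartment, standing upright on the tray floor as it stood on the mat. Leave the carton, the screwdriver and the cutters where they are.

Things in the scene. Friction and masses are not known exactly. Their poses are not given: they have to be found in the camera images.
- wide_breaker: Two-pole circuit breaker, pale plastic, standing on its back with its black toggle bar on top. Footprint 36 mm (its x) by 82 mm (its y). The full footprint is 48 mm high; above it a nose 36 mm (x) by 46 mm (y), centred, rises to 70 mm; the toggle (28 x 7 mm) reaches 77 mm. 0.22 kg or so. Origin: centre of the underside; z up. Starts standing on the green mat, whose top is 3 mm above the bench.
- narrow_breaker: Single-pole circuit breaker, the same shape as the two-pole one but half as wide: footprint 18 mm (its x) by 82 mm (its y); 48 mm high, with a nose 18 mm (x) by 46 mm (y), centred, up to 70 mm, and a small black toggle up to 77 mm. About 0.12 kg; it is thin and tips over easily. Origin: centre of the underside; z up. Starts standing on the green mat, whose top is 3 mm above the bench.
- contactor: Contactor: chunky mid-grey block without a toggle, with rows of screw terminals on two shoulders. Footprint 45 mm (its x) by 58 mm (its y), 30 mm high; centred on it an upper block 45 mm (x) by 44 mm (y) rises to 59 mm. About 0.19 kg. Origin: centre of the underside; z up. Starts standing on the green mat, whose top is 3 mm above the bench.
- large_gland: Large cable gland, grey plastic, round and standing upright on its threaded end, domed nut with a round dark hole on top. 54 mm tall; thread 33 mm across at the foot (to 6 mm height), 41 mm across from there to 44 mm height, domed above. About 0.085 kg. Origin: centre of the underside; z up. Starts standing on the green mat, whose top is 3 mm above the bench.
- small_gland: Small cable gland of the same kind, standing upright on its threaded end: 42 mm tall; thread 20 mm across at the foot (to 5 mm height), 25 mm across from there to 34 mm height, domed above. About 0.03 kg. Origin: centre of the underside; z up. Starts standing on the green mat, whose top is 3 mm above the bench.
- tray3: Long kit tray, dark grey, open on top, with three equal compartments in a row along its x. Outside 249 mm (x) by 108 mm (y), 18 mm high; floor and walls 3 mm thick. Each compartment is 79 mm (x) by 102 mm (y) inside; their centres lie at x = -82, 0 and +82 mm, y = 0. Empty at the start; stands on the bench at one side of the green mat and does not shift. Origin: centre of the underside.
- tray2: Short kit tray, dark grey, the same but with two compartments: outside 167 mm (x) by 108 mm (y), 18 mm high; floor and walls 3 mm thick; compartments 79 mm (x) by 102 mm (y) inside, centres at x = -41 and +41 mm, y = 0. Empty at the start; stands on the bench at the other side of the green mat and does not shift. Origin: centre of the underside.
- carton: Small white cardboard carton with a blue-grey band, 36 x 36 mm, 58 mm high, with a flap standing up to about 80 mm. Stands among the stock on the green mat, whose top is 3 mm above the bench; not wanted. Origin: centre of the underside.
- screwdriver: Screwdriver with a black handle, 203 mm long, 29 mm high, lying on the bench beyond the mat. Not wanted. Origin: underside, where the handle meets the shaft; shaft towards its x.
- cutters: Wire cutters with dark blue handles, about 175 mm long, 15 mm high, lying on the bench beyond the mat. Not wanted. Origin: underside of the pivot; jaws towards its x.
Not all that is in view belongs to the job. Leave any red or turquoise look-alike of the large_gland alone.

How it is judged (in metres and radians):
At the end, for the whole second after the job is handed in: Two-pole breaker, contactor and large gland in the three-compartment tray, single-pole breaker and small gland in the two-compartment tray: one part to a compartment, its centre inside it, underside within 5 mm of the tray floor, upright within 0.12 rad, released and at rest (y of wide_breaker in the frame of tray3 between -0.05 and 0.05 m and z of wide_breaker in the frame of tray3 between -0.002 and 0.008 m and angle between each of wide_breaker, contactor, large_gland, narrow_breaker, small_gland's own z axis and vertical below 0.12 rad and linear speed of each of wide_breaker, contactor, large_gland, narrow_breaker, small_gland below 0.02 m/s and angular speed of each of wide_breaker, contactor, large_gland, narrow_breaker, small_gland below 0.2 rad/s and y of contactor in the frame of tray3 between -0.05 and 0.05 m and z of contactor in the frame of tray3 between -0.002 and 0.008 m and y of large_gland in the frame of tray3 between -0.05 and 0.05 m and z of large_gland in the frame of tray3 between -0.002 and 0.008 m and ((x of wide_breaker in the frame of tray3 between -0.1215 and -0.0425 m and x of contactor in the frame of tray3 between -0.0395 and 0.0395 m and x of large_gland in the frame of tray3 between 0.0425 and 0.1215 m) or (x of wide_breaker in the frame of tray3 between -0.1215 and -0.0425 m and x of large_gland in the frame of tray3 between -0.0395 and 0.0395 m and x of contactor in the frame of tray3 between 0.0425 and 0.1215 m) or (x of contactor in the frame of tray3 between -0.1215 and -0.0425 m and x of wide_breaker in the frame of tray3 between -0.0395 and 0.0395 m and x of large_gland in the frame of tray3 between 0.0425 and 0.1215 m) or (x of contactor in the frame of tray3 between -0.1215 and -0.0425 m and x of large_gland in the frame of tray3 between -0.0395 and 0.0395 m and x of wide_breaker in the frame of tray3 between 0.0425 and 0.1215 m) or (x of large_gland in the frame of tray3 between -0.1215 and -0.0425 m and x of wide_breaker in the frame of tray3 between -0.0395 and 0.0395 m and x of contactor in the frame of tray3 between 0.0425 and 0.1215 m) or (x of large_gland in the frame of tray3 between -0.1215 and -0.0425 m and x of contactor in the frame of tray3 between -0.0395 and 0.0395 m and x of wide_breaker in the frame of tray3 between 0.0425 and 0.1215 m)) and y of narrow_breaker in the frame of tray2 between -0.05 and 0.05 m and z of narrow_breaker in the frame of tray2 between -0.002 and 0.008 m and y of small_gland in the frame of tray2 between -0.05 and 0.05 m and z of small_gland in the frame of tray2 between -0.002 and 0.008 m and ((x of narrow_breaker in the frame of tray2 between -0.0805 and -0.0015 m and x of small_gland in the frame of tray2 between 0.0015 and 0.0805 m) or (x of small_gland in the frame of tray2 between -0.0805 and -0.0015 m and x of narrow_breaker in the frame of tray2 between 0.0015 and 0.0805 m))); the robot touches nothing.
It fails at once if the carton was shifted or knocked over (distance of carton from where it was at the start of the episode above 0.03 m or angle between carton's own z axis and vertical above 0.5 rad).
It fails at once if the screwdriver was shifted or knocked over (distance of screwdriver from where it was at the start of the episode above 0.03 m).
It fails at once if the cutters were shifted or knocked over (distance of cutters from where it was at the start of the episode above 0.03 m).
It also fails if it takes over 120 s, if anything falls off the work surface, if the arm or the gripper's body presses on something with over 40 N, if the wrist force passes 120 N, or if a joint passes its speed limit or range.

## Working session

There is one attempt and no reset: what is moved stays moved. The work goes in short steps, Python scripts to look and compute and a shell command to move; the robot and the scene stay as the last step left them, time stands still between calls to the robot, and variables do not carry over. Pictures are saved under pics/ and viewed, at most 14 in all, crops included, and the job is handed in when it is done.

```bash
mkdir -p pics
python3 - <<'E'
from rig import *
import cv2
for n in("top","scene"):
    im=capture(n); cv2.imwrite(f"pics/{n}0.png",im)
    cv2.imwrite(f"pics/{n}0b.png",cv2.resize(im,(800,600),interpolation=cv2.INTER_CUBIC))
    print(camera_model(n))
print(sense())
E
```

```text
{'fx': 403.75096669394685, 'fy': 403.75096669394685, 'cx': 258.35362402547867, 'cy': 192.6961666789901, 'k1': -0.05115766091640099, 'world_from_camera': array([[-2.77534082e-02,  9.96918661e-01, -7.33684585e-02,
         4.42774696e+02],
       [-9.99319385e-01, -2.94546388e-02, -2.22079120e-02,
        -9.91750599e+00],
       [-2.43005233e-02,  7.27021775e-02,  9.97057610e-01,
         1.17535796e+03],
       [ 0.00000000e+00,  0.00000000e+00,  0.00000000e+00,
         1.00000000e+00]])}
{'fx': 350.18337987406306, 'fy': 350.18337987406306, 'cx': 255.08198326598162, 'cy': 193.84607161886265, 'k1': 0.023674149764846143, 'world_from_camera': array([[ 2.42272028e-01, -7.91446641e-01,  5.61174196e-01,
         9.85152287e+02],
       [ 9.70041380e-01,  2.08329930e-01, -1.24973439e-01,
        -9.73023415e+01],
       [-1.79995720e-02,  5.74639760e-01,  8.18208507e-01,
         6.75728743e+02],
       [ 0.00000000e+00,  0.00000000e+00,  0.00000000e+00,
         1.00000000e+00]])}
{'time_s': 0.1, 'joints': array([-1.32540804e+00,  3.13373585e-01,  1.49834932e+00,  7.20044597e-06,
        1.33098999e+00, -2.23407130e-01]), 'dq': array([-0.00051395,  0.00070678, -0.00110041, -0.00173197,  0.00040035,
        0.00039453]), 'tau': array([ 2.78814885e-03, -4.12899756e+01, -2.60141963e+01, -1.86516390e-04,
        3.04158224e-03,  2.46229277e-06]), 'eef_pos': array([ 237.13316351, -468.14387465,  230.80721041]), 'ee_rot': array([-5.60125859e-04,  9.72654450e-01,  2.32256337e-01, -2.65942510e-06]), 'force': array([-0.09272501, -0.40178708,  0.16845353]), 'wrist_torque': array([-0.00791643,  0.04195286,  0.01603259]), 'grip_force': 0.0, 'grip_width': 0.9980185553435835}
```

View pics/top0b.png

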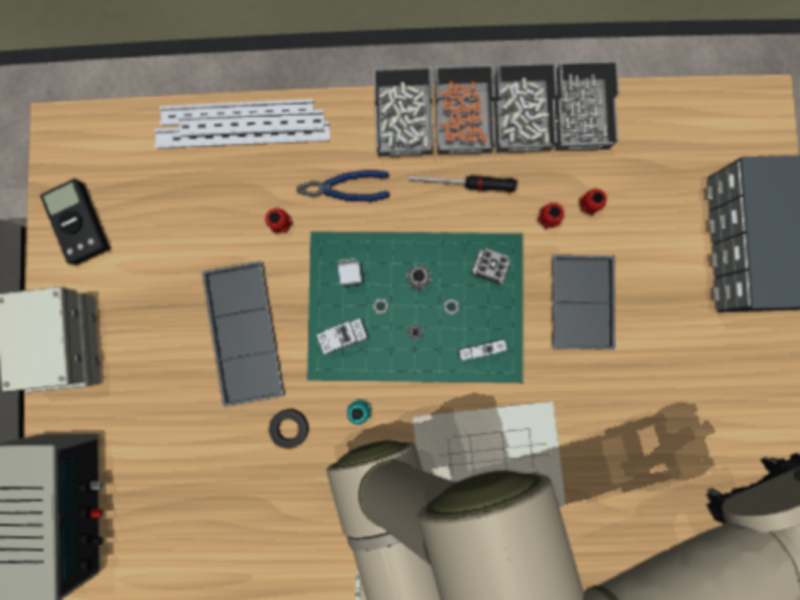

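View pics/scene0b.png

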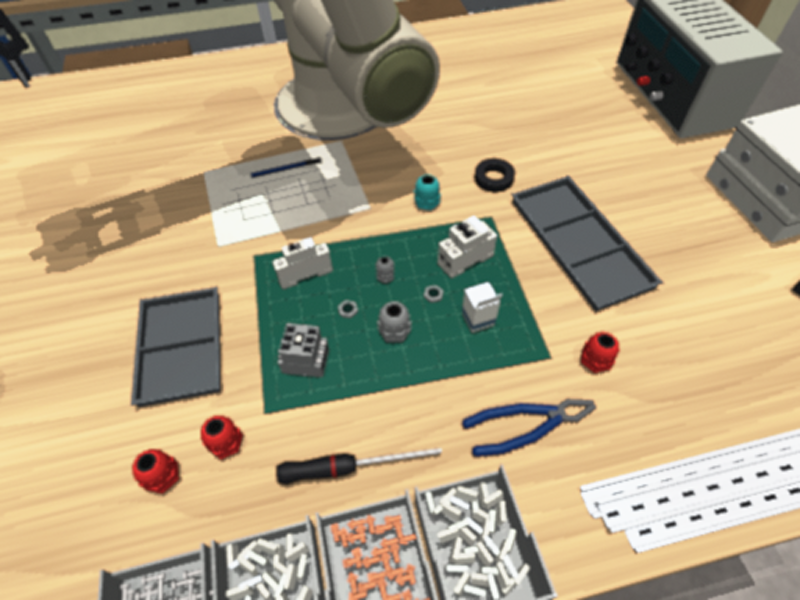

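The top view shows these (800x600 px):
- **Wanted:** wide breaker (342,336), narrow breaker (483,350), contactor (491,265), large gland (419,276), small gland (416,332).
- **Trays:** tray3 (244,333), tray2 (583,302).
- **Gland look-alikes:** red at (278,220), (551,215) and (594,200), turquoise at (358,411).
- **Other round things:** flat nuts at (381,306) and (451,306), and a ring at (289,428).
- **Leave alone:** carton (348,272).

By description I choose the grey glands on the mat. I'll check them in a close crop.

Run:
```python
import cv2
im=cv2.imread("pics/top0.png")
def crop(x0,y0,w,h,s,n):
    c=cv2.resize(im[y0:y0+h,x0:x0+w],None,fx=s,fy=s,interpolation=cv2.INTER_CUBIC)
    for x in range((x0+9)//10*10,x0+w,10):
        cv2.putText(c,str(x),(int((x-x0)*s),10),0,.35,(0,255,255),1); cv2.line(c,(int((x+.5-x0)*s),12),(int((x+.5-x0)*s),18),(0,255,255),1)
    for y in range((y0+9)//10*10,y0+h,10):
        cv2.putText(c,str(y),(0,int((y+.5-y0)*s)+4),0,.35,(0,255,255),1)
    cv2.imwrite(n,c)
crop(195,145,145,105,5.5,"pics/c1.png")
crop(125,140,275,125,2.9,"pics/c2.png")
```

```text
(no output)
```

View pics/c1.png

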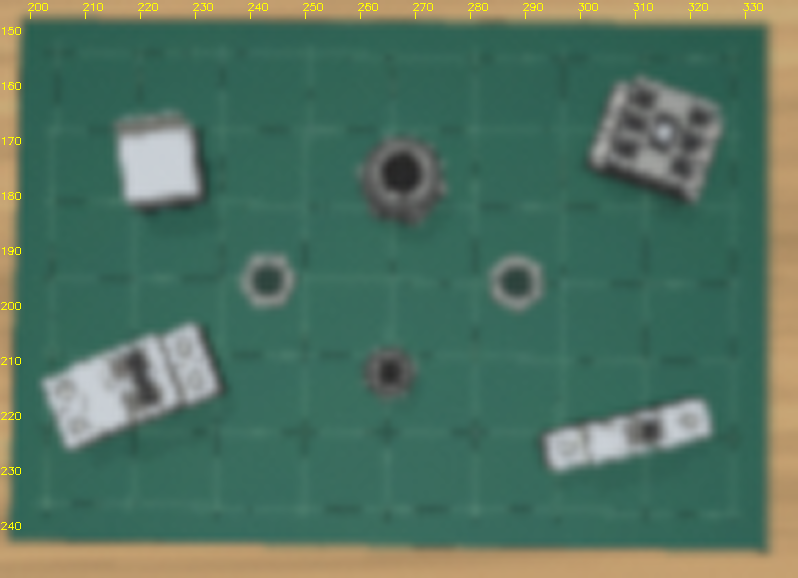

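View pics/c2.png

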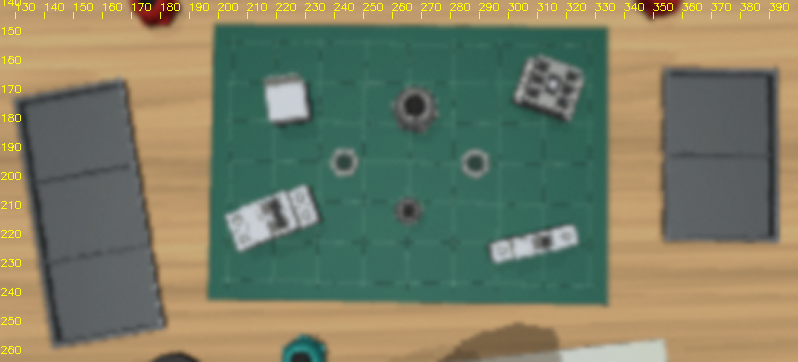

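The crops (original px) confirm the grey glands at about (267,175) and (265,212) with dark round holes on top. The two nuts at (243,195) and (288,195) are flat with the mat showing through. Next I fit poses and overlay wireframes on both views.

```bash
cat > h.py <<'E'
import numpy as np, cv2
from rig import *
from scipy.optimize import least_squares
def proj(n,P):
    m=camera_model(n); T=np.linalg.inv(m["world_from_camera"])
    q=np.atleast_2d(P)@T[:3,:3].T+T[:3,3]
    s=np.c_[q[:,0],-q[:,1]]/-q[:,2:]
    s=s*(1+m["k1"]*(s**2).sum(1,keepdims=True))
    return s*[m["fx"],m["fy"]]+[m["cx"],m["cy"]]
def unproj(n,px,z):
    return least_squares(lambda p:(proj(n,[p[0],p[1],z])-px).ravel(),[450,0]).x
def pl(p,L):
    c,s=np.cos(p[2]),np.sin(p[2]); L=np.atleast_2d(L)
    return np.c_[p[0]+c*L[:,0]-s*L[:,1],p[1]+s*L[:,0]+c*L[:,1],L[:,2]]
def box(a,b,z): return np.array([[-a/2,-b/2,z],[a/2,-b/2,z],[a/2,b/2,z],[-a/2,b/2,z]])
def rng(r,z): t=np.linspace(0,2*np.pi,25);return np.c_[r*np.cos(t),r*np.sin(t),t*0+z]
SH={'wide':[box(36,82,3),box(36,82,51),box(36,46,73)],'narrow':[box(18,82,3),box(18,82,51),box(18,46,73)],
'cont':[box(45,58,3),box(45,58,33),box(45,44,62)],'lg':[rng(16.5,3),rng(20.5,20),rng(20.5,47)],'sg':[rng(10,3),rng(12.5,15),rng(12.5,37)],
't3':[box(249,108,18),box(85,108,18)],'t2':[box(167,108,18)],'carton':[box(36,36,3),box(36,36,61)]}
def draw(n,poses,f,x0,y0,w,h,s,im=None):
    im=capture(n) if im is None else im
    c=cv2.resize(im[y0:y0+h,x0:x0+w],None,fx=s,fy=s,interpolation=cv2.INTER_CUBIC)
    for k,p in poses.items():
        for i,L in enumerate(SH[k]):
            q=(proj(n,pl(p,L))+.5-[x0,y0])*s
            cv2.polylines(c,[q.round().astype(int)],True,[(0,0,255),(0,255,255),(255,0,255)][i%3],1)
    cv2.imwrite(f,c)
E
cat > fit.py <<'E'
from h import *
import json
o1=lambda L:np.array(L)/5.5+[195,145]-.5
o2=lambda L:np.array(L)/2.9+[125,140]-.5
def fit(L,px,yaw):
    r=least_squares(lambda p:(proj("top",pl(p,L))-px).ravel(),[450,0,yaw]); print(r.x.round(2),"res",np.abs(r.fun).max().round(2)); return r.x.tolist()
P={}
def corners(L,px):   # px in same cyclic/arb order: try matches
    px=np.array(px)
    c=px.mean(0); px=px[np.argsort(np.arctan2(*(px-c).T))]
    best=None
    for k in range(4):
        for d in(1,-1):
            q=np.roll(px[::d],k,0)
            r=least_squares(lambda p:(proj("top",pl(p,L))-q).ravel(),[450,0,0],x_scale=[100,100,1])
            if best is None or r.cost<best.cost-1e-6: best=r
    x=best.x; x[2]=(x[2]+np.pi/2)%np.pi-np.pi/2
    print(x.round(2),"res",np.abs(best.fun).max().round(2)); return x.tolist()
P['wide']=corners(box(36,82,51),o1([(42,381),(67,450),(221,392),(196,322)]))
P['narrow']=corners(box(18,82,51),o1([(543,434),(551,472),(713,434),(705,398)]))
P['cont']=corners(box(45,44,62),o1([(640,76),(722,103),(697,190),(607,155)]))
P['t3']=corners(box(249,108,18),o2([(16,101),(124,80),(166,326),(55,347)]))
P['t2']=corners(box(167,108,18),o2([(663,69),(778,69),(778,241),(662,240)]))
P['lg']=[*unproj("top",o1([[402,173]])[0],57),0]
P['sg']=[*unproj("top",o1([[389,371]])[0],45),0]
P['carton']=corners(box(36,36,61),o1([(118,130),(190,120),(198,192),(124,203)]))
print(P['lg'],P['sg'])
json.dump(P,open("p.json","w"))
draw("top",P,"pics/o_t.png",125,140,275,125,2.9,cv2.imread("pics/top0.png"))
draw("scene",P,"pics/o_s.png",150,125,210,145,3.8,cv2.imread("pics/scene0.png"))
draw("top",P,"pics/o_t2.png",195,145,145,105,5.5,cv2.imread("pics/top0.png"))
E
python3 fit.py
```

```text
[4.6720e+02 1.2831e+02 3.3000e-01] res 0.46Traceback (most recent call last):
  File "fit.py", line 20, in <module>
    P['narrow']=corners(box(18,82,51),o1([(543,434),(551,472),(713,434),(705,398)]))
                ~~~~~~~^^^^^^^^^^^^^^^^^^^^^^^^^^^^^^^^^^^^^^^^^^^^^^^^^^^^^^^^^^^^^
  File "fit.py", line 15, in corners
    r=least_squares(lambda p:(proj("top",pl(p,L))-q).ravel(),[450,0,0],x_scale=[100,100,1])
    return func(*args, **kwargs)
    result = trf(vector_fun.fun, vector_fun.jac, x0, f0, J0, lb, ub, ftol, xtol,
                 gtol, max_nfev, x_scale, loss_function, tr_solver,
                 tr_options.copy(), verbose, callback=callback_wrapped)
    return trf_no_bounds(
        fun, jac, x0, f0, J0, ftol, xtol, gtol, max_nfev, x_scale,
        loss_function, tr_solver, tr_options, verbose, callback=callback)
    J = jac(x)
    self._update_jac()
    ~~~~~~~~~~~~~~~~^^
    self.J = self.jac_wrapped(xp_copy(self.x), f0=self.f)
             ~~~~~~~~~~~~~~~~^^^^^^^^^^^^^^^^^^^^^^^^^^^^
    J, dct = approx_derivative(
             ~~~~~~~~~~~~~~~~~^
        self.fun,
     
[... 412 characters left out ...]
_eval - f0 for f_eval in f_evals]
                                    ^^^^^^^
    f = np.atleast_1d(self.fun(x, *self.args, **self.kwargs))
                      ~~~~~~~~^^^^^^^^^^^^^^^^^^^^^^^^^^^^^^
    return np.atleast_1d(self.fun(x))
                         ~~~~~~~~^^^
    return self.f(x, *self.args, **self.kwargs)
           ~~~~~~^^^^^^^^^^^^^^^^^^^^^^^^^^^^^^
  File "fit.py", line 15, in <lambda>
    r=least_squares(lambda p:(proj("top",pl(p,L))-q).ravel(),[450,0,0],x_scale=[100,100,1])
                              ~~~~^^^^^^^^^^^^^^^
  File "h.py", line 5, in proj
    m=camera_model(n); T=np.linalg.inv(m["world_from_camera"])
ValueError: time passes only in moves, steps and waits
```

```bash
sed -i 's/^def proj/CM={n:camera_model(n) for n in ("top","scene")}\ndef proj/; s/m=camera_model(n)/m=CM[n]/' h.py; python3 fit.py
```

```text
[4.6720e+02 1.2831e+02 3.3000e-01] res 0.46
[ 4.3580e+02 -1.2201e+02  1.9000e-01] res 0.36
[ 587.76 -145.88    1.2 ] res 0.58
[4.7844e+02 3.1504e+02 1.6000e-01] res 0.86
[ 5.1817e+02 -3.1252e+02 -5.0000e-02] res 1.28
[5.8039e+02 1.1152e+02 9.0000e-02] res 0.42
[np.float64(571.0448989520721), np.float64(-12.030642625387978), 0] [np.float64(471.3888036881687), np.float64(-2.4664947885658957), 0]
```

View pics/o_s.png

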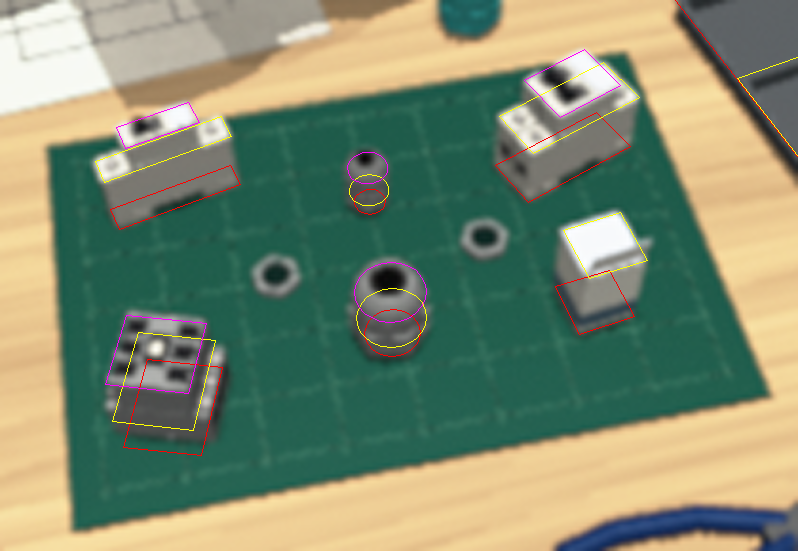

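View pics/o_t2.png

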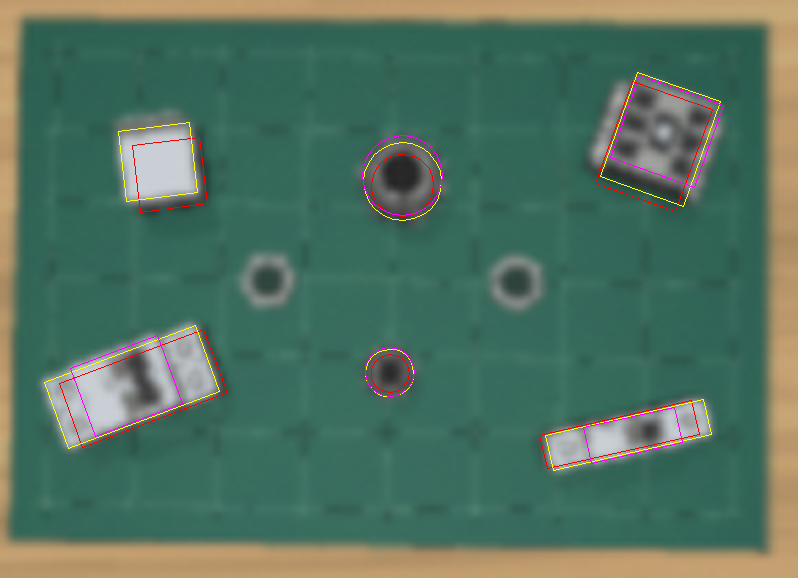

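The scene view agrees for both breakers, the glands and the carton. The contactor is turned 90° from my fit, because its shoulders show at the left and right sides. I'll correct that and check the trays.

Run:
```python
from h import *
import json
P=json.load(open("p.json")); P['cont']=[587.8-4,-145.9,1.2-np.pi/2]
P['t2'][2]=0.0 if abs(P['t2'][2])>.1 else P['t2'][2]
json.dump(P,open("p.json","w"))
t=cv2.imread("pics/top0.png");s=cv2.imread("pics/scene0.png")
draw("top",P,"a.png",125,140,275,125,2.9,t)
draw("top",{'cont':P['cont']},"b.png",290,150,45,35,8,t)
draw("scene",{'cont':P['cont']},"c.png",165,195,55,35,8,s)
a,b,c=[cv2.imread(f) for f in("a.png","b.png","c.png")]
M=np.zeros((370+285,800,3),np.uint8);M[:a.shape[0],:a.shape[1]]=a
M[370:370+280,:360]=b[:280];M[370:650,360:800]=c[:280,:440];cv2.imwrite("pics/m.png",cv2.resize(M,(732,600)))
```

```text
(no output)
```

View pics/m.png

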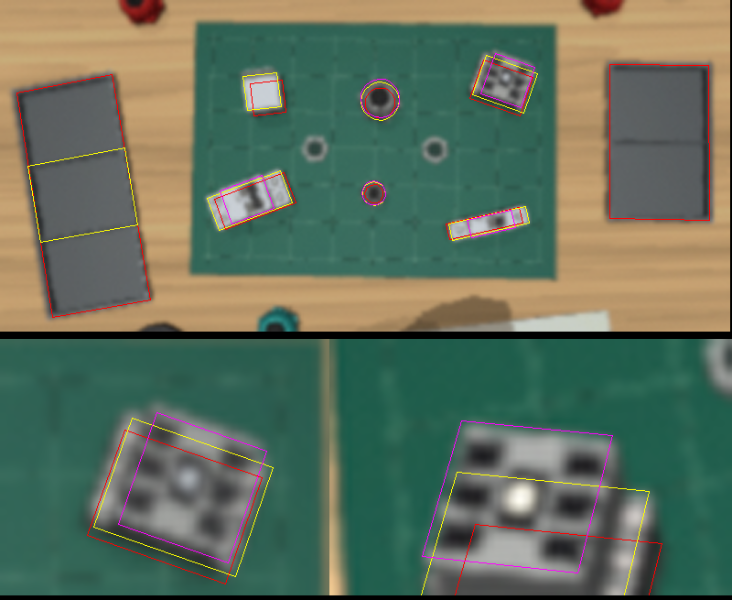

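Contactor now matches: yaw about -0.37, and I take x ≈ 585.5. The trays fit well. I'll write a calculator that gives a turn first and then the shift in tool axes, starting with the narrow breaker.

```bash
python3 - <<'E'
import json
P=json.load(open("p.json"));P['cont'][0]=585.5;json.dump(P,open("p.json","w"));print({k:[round(a,2) for a in v] for k,v in P.items()})
E
cat > go.py <<'E'
import sys,numpy as np
from rig import *
from scipy.spatial.transform import Rotation as R
s=sense();q=s["ee_rot"];M=R.from_quat([q[1],q[2],q[3],q[0]]).as_matrix()
f=np.arctan2(M[1,0],M[0,0]);p=s["eef_pos"]
print("t",round(s["time_s"],1),"pos",p.round(1),"phi",f.round(3),"tilt",np.round(M[:2,2],3),"w",round(s["grip_width"]*85.4,1),"gf",round(s["grip_force"],1),"F",s["force"].round(1))
if len(sys.argv)>4:
    x,y,z,g=map(float,sys.argv[1:5])
    d=np.array([x,y,z])-p
    tx=d[:2]@[np.cos(g),np.sin(g)];ty=d[:2]@[np.sin(g),-np.cos(g)]
    print("turn units",np.round((f-g)/np.radians(8),2),"then shift units",np.round(np.array([tx,ty,-d[2]])/25,2))
E
python3 go.py 435.8 -122 150 1.76
```

```text
{'wide': [467.2, 128.31, 0.33], 'narrow': [435.8, -122.01, 0.19], 'cont': [585.5, -145.9, -0.37], 't3': [478.44, 315.04, 0.16], 't2': [518.17, -312.52, -0.05], 'lg': [571.04, -12.03, 0], 'sg': [471.39, -2.47, 0], 'carton': [580.39, 111.52, 0.09]}
t 0.1 pos [ 237.1 -468.1  230.8] phi 0.469 tilt [-0.     0.001] w 85.2 gf 0.0 F [-0.1 -0.4  0.2]
turn units -9.25 then shift units [12.1  10.41  3.23]
```

```bash
python3 -m crank '[[[0,0,0,0,0,-0.925,50],[0,0,0,0,0,-0.925,50],[0,0,0,0,0,-0.925,50],[0,0,0,0,0,-0.925,50],[0,0,0,0,0,-0.925,50],[0,0,0,0,0,-0.925,50],[0,0,0,0,0,-0.925,50],[0,0,0,0,0,-0.925,50]]]' 40
python3 -m crank '[[[0,0,0,0,0,-0.925,50],[0,0,0,0,0,-0.925,50],[0.86,0.74,0.23,0,0,0,50],[0.86,0.74,0.23,0,0,0,50],[0.86,0.74,0.23,0,0,0,50],[0.86,0.74,0.23,0,0,0,50],[0.86,0.74,0.23,0,0,0,50],[0.86,0.74,0.23,0,0,0,50]]]'
python3 -m crank '[[[0.86,0.74,0.23,0,0,0,50],[0.86,0.74,0.23,0,0,0,50],[0.86,0.74,0.23,0,0,0,50],[0.86,0.74,0.23,0,0,0,50],[0.86,0.74,0.23,0,0,0,50],[0.86,0.74,0.23,0,0,0,50],[0.86,0.74,0.23,0,0,0,50],[0.86,0.74,0.23,0,0,0,50]]]'
python3 go.py 435.8 -122 38 1.76
```

```text
time_s: 0.9
eef_pos: [237.2, -468.2, 231.0]
ee_rot: [-0.0, 0.729, 0.684, 0.0]
force: [-0.4, -0.2, -0.6]
grip_width: 0.585
grip_force: 0.0
time_s: 1.7
eef_pos: [322.2, -319.6, 196.3]
ee_rot: [-0.0, 0.637, 0.771, 0.0]
force: [0.2, -0.5, 0.3]
grip_width: 0.585
grip_force: 0.0
time_s: 2.5
eef_pos: [435.2, -122.8, 150.4]
ee_rot: [-0.0, 0.637, 0.771, -0.0]
force: [0.4, -1.4, 0.3]
grip_width: 0.584
grip_force: 0.0
t 2.5 pos [ 435.2 -122.8  150.4] phi 1.76 tilt [-0.  0.] w 49.9 gf 0.0 F [ 0.4 -1.4  0.3]
turn units 0.0 then shift units [0.03 0.03 4.5 ]
```

```bash
python3 -m crank '[[[0.03,0.03,0.7,0,0,0,50],[0,0,0.7,0,0,0,50],[0,0,0.7,0,0,0,50],[0,0,0.7,0,0,0,50],[0,0,0.7,0,0,0,50],[0,0,0.7,0,0,0,50],[0,0,0.7,0,0,0,50],[0,0,0.22,0,0,0,50]]]'
python3 -m crank '[[[0,0,0,0,0,0,38],[0,0,0,0,0,0,30],[0,0,0,0,0,0,26],[0,0,0,0,0,0,22],[0,0,0,0,0,0,19],[0,0,0,0,0,0,10],[0,0,0,0,0,0,5],[0,0,0,0,0,0,0]]]' 40
python3 go.py 476.9 -310.5 150 1.52
```

```text
time_s: 3.3
eef_pos: [434.6, -122.6, 21.3]
ee_rot: [-0.001, 0.637, 0.771, -0.0]
force: [-0.2, -0.9, 0.0]
grip_width: 0.583
grip_force: 0.0
time_s: 4.1
eef_pos: [435.6, -123.2, 23.2]
ee_rot: [0.0, 0.637, 0.771, 0.0]
force: [-0.5, 0.7, 5.9]
grip_width: 0.203
grip_force: 39.5
t 4.1 pos [ 435.6 -123.2   23.2] phi 1.76 tilt [ 0.001 -0.   ] w 17.3 gf 39.5 F [-0.5  0.7  5.9]
turn units 1.72 then shift units [-7.4   2.03 -5.07]
```

```bash
python3 -m crank '[[[0,0,-0.85,0,0,0.29,0],[0,0,-0.85,0,0,0.29,0],[0,0,-0.85,0,0,0.29,0],[0,0,-0.85,0,0,0.29,0],[0,0,-0.85,0,0,0.29,0],[0,0,-0.85,0,0,0.27,0],[-0.82,0.23,0,0,0,0,0],[-0.82,0.23,0,0,0,0,0]]]'
python3 -m crank '[[[-0.82,0.23,0,0,0,0,0],[-0.82,0.23,0,0,0,0,0],[-0.82,0.23,0,0,0,0,0],[-0.82,0.23,0,0,0,0,0],[-0.82,0.23,0,0,0,0,0],[-0.82,0.23,0,0,0,0,0],[-0.82,0.23,0,0,0,0,0],[0,0,0,0,0,0,0]]]'
python3 go.py 476.9 -310.5 24 1.52
```

```text
time_s: 4.9
eef_pos: [445.0, -164.9, 150.8]
ee_rot: [0.0, 0.724, 0.689, 0.0]
force: [-0.3, -0.0, -1.4]
grip_width: 0.206
grip_force: 39.4
time_s: 5.7
eef_pos: [477.7, -311.8, 149.6]
ee_rot: [-0.0, 0.725, 0.688, -0.0]
force: [0.5, -0.6, -1.1]
grip_width: 0.205
grip_force: 39.4
t 5.7 pos [ 477.7 -311.8  149.6] phi 1.518 tilt [-0. -0.] w 17.5 gf 39.4 F [ 0.5 -0.6 -1.1]
turn units -0.01 then shift units [ 0.05 -0.03  5.02]
```

```bash
python3 -m crank '[[[0.05,-0.03,0.8,0,0,0,0],[0,0,0.8,0,0,0,0],[0,0,0.8,0,0,0,0],[0,0,0.8,0,0,0,0],[0,0,0.8,0,0,0,0],[0,0,0.6,0,0,0,0],[0,0,0.2,0,0,0,0],[0,0,0.14,0,0,0,0]]]'
python3 go.py 476.9 -310.5 23 1.52
```

```text
time_s: 6.5
eef_pos: [477.0, -308.3, 26.6]
ee_rot: [-0.0, 0.725, 0.689, 0.0]
force: [-0.1, -1.2, -0.6]
grip_width: 0.21
grip_force: 39.4
t 6.5 pos [ 477.  -308.3   26.6] phi 1.52 tilt [-0.  0.] w 17.9 gf 39.4 F [-0.1 -1.2 -0.6]
turn units 0.0 then shift units [-0.09 -0.    0.15]
```

```bash
python3 -m crank '[[[0,0,0.04,0,0,0,0],[0,0,0.04,0,0,0,0],[0,0,0.02,0,0,0,0],[0,0,0,0,0,0,0],[0,0,0,0,0,0,19],[0,0,0,0,0,0,24],[0,0,0,0,0,0,32],[0,0,0,0,0,0,45]]]'
python3 go.py 476.9 -310.5 23 1.52
python3 - <<'E'
from h import *
draw("scene",{},"pics/n1.png",60,130,260,150,3,None)
E
```

```text
time_s: 7.3
eef_pos: [477.1, -308.7, 24.4]
ee_rot: [0.0, 0.725, 0.689, 0.0]
force: [-0.0, 0.8, 0.1]
grip_width: 0.523
grip_force: 0.0
t 7.3 pos [ 477.1 -308.7   24.4] phi 1.52 tilt [ 0. -0.] w 44.7 gf 0.0 F [-0.   0.8  0.1]
turn units 0.0 then shift units [-0.07 -0.01  0.06]
```

View pics/n1.png

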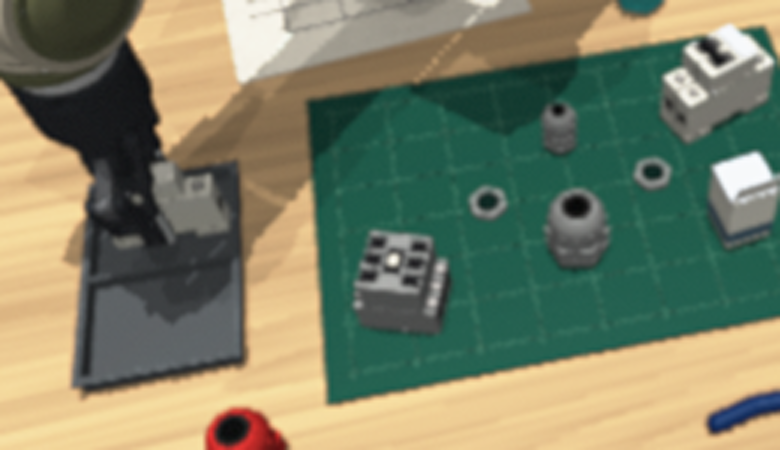

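The picture shows the narrow breaker upright in the near compartment of tray2 (about (195,205)), with the fingers open around it. Next is the small gland.

```bash
python3 -m crank '[[[0,0,-0.6,0,0,0,45],[0,0,-0.8,0,0,0,45],[0,0,-0.8,0,0,0,45],[0,0,-0.8,0,0,0.9,45],[0,0,-0.8,0,0,0.9,45],[0,0,-0.8,0,0,0.9,45],[0,0,-0.4,0,0,0.9,45],[0,0,0,0,0,0.9,45]]]'
python3 -m crank '[[[0,0,0,0,0,0.9,45],[0,0,0,0,0,0.9,45],[0,0,0,0,0,0.9,45],[0,0,0,0,0,0.9,45],[0,0,0,0,0,0.9,45],[0,0,0,0,0,0.9,45],[0,0,0,0,0,0.9,45],[0,0,0,0,0,0.45,45]]]'
python3 go.py 471.4 -2.5 100 -0.05
```

```text
time_s: 8.15
eef_pos: [477.6, -309.1, 151.0]
ee_rot: [0.001, 0.903, 0.429, 0.001]
force: [0.6, 0.3, -0.0]
grip_width: 0.528
grip_force: 0.0
time_s: 8.95
eef_pos: [477.1, -308.7, 149.3]
ee_rot: [-0.0, 1.0, -0.027, -0.0]
force: [0.5, 0.1, -0.2]
grip_width: 0.523
grip_force: 0.0
t 8.9 pos [ 477.1 -308.7  149.3] phi -0.055 tilt [-0.  0.] w 44.6 gf 0.0 F [ 0.5  0.1 -0.2]
turn units -0.04 then shift units [ -0.84 -12.22   1.97]
```

```bash
python3 -m crank '[[[-0.06,-0.87,0.14,0,0,0,45],[-0.06,-0.87,0.14,0,0,0,45],[-0.06,-0.87,0.14,0,0,0,45],[-0.06,-0.87,0.14,0,0,0,45],[-0.06,-0.87,0.14,0,0,0,45],[-0.06,-0.87,0.14,0,0,0,45],[-0.06,-0.87,0.14,0,0,0,45],[-0.06,-0.87,0.14,0,0,0,45]]]'
python3 -m crank '[[[-0.06,-0.87,0.14,0,0,0,45],[-0.06,-0.87,0.14,0,0,0,45],[-0.06,-0.87,0.14,0,0,0,45],[-0.06,-0.87,0.14,0,0,0,45],[-0.06,-0.87,0.14,0,0,0,45],[-0.06,-0.87,0.14,0,0,0,45],[0,0,0,0,0,0,45],[0,0,0,0,0,0,45]]]'
python3 go.py 471.4 -2.5 12 -0.05
```

```text
time_s: 9.75
eef_pos: [473.8, -133.4, 121.2]
ee_rot: [0.0, 1.0, -0.025, 0.0]
force: [0.1, 0.7, -0.6]
grip_width: 0.526
grip_force: 0.0
time_s: 10.55
eef_pos: [471.7, -3.7, 100.5]
ee_rot: [0.0, 1.0, -0.025, 0.0]
force: [0.8, -0.7, -0.6]
grip_width: 0.527
grip_force: 0.0
t 10.6 pos [471.7  -3.7 100.5] phi -0.05 tilt [ 0. -0.] w 45.0 gf 0.0 F [ 0.8 -0.7 -0.6]
turn units 0.0 then shift units [-0.01 -0.05  3.54]
```

```bash
python3 -m crank '[[[0,-0.05,0.6,0,0,0,45],[0,0,0.6,0,0,0,45],[0,0,0.6,0,0,0,45],[0,0,0.6,0,0,0,45],[0,0,0.6,0,0,0,45],[0,0,0.54,0,0,0,45],[0,0,0,0,0,0,45],[0,0,0,0,0,0,40]]]'
python3 -m crank '[[[0,0,0,0,0,0,35],[0,0,0,0,0,0,32],[0,0,0,0,0,0,29],[0,0,0,0,0,0,26],[0,0,0,0,0,0,22],[0,0,0,0,0,0,10],[0,0,0,0,0,0,0],[0,0,0,0,0,0,0]]]' 30
python3 go.py 559.1 -314.6 130 -0.05
```

```text
time_s: 11.35
eef_pos: [471.9, -3.0, 12.2]
ee_rot: [0.0, 1.0, -0.026, 0.0]
force: [-0.4, -0.8, 0.7]
grip_width: 0.469
grip_force: 0.0
time_s: 12.15
eef_pos: [471.8, -2.3, 12.1]
ee_rot: [0.0, 1.0, -0.025, 0.0]
force: [-1.2, 0.9, 5.7]
grip_width: 0.28
grip_force: 29.3
t 12.2 pos [471.8  -2.3  12.1] phi -0.051 tilt [ 0. -0.] w 23.9 gf 29.3 F [-1.2  0.9  5.7]
turn units -0.0 then shift units [ 4.11 12.3  -4.71]
```

```bash
python3 -m crank '[[[0,0,-0.78,0,0,0,0],[0,0,-0.78,0,0,0,0],[0,0,-0.78,0,0,0,0],[0,0,-0.78,0,0,0,0],[0,0,-0.78,0,0,0,0],[0,0,-0.78,0,0,0,0],[0.29,0.88,0,0,0,0,0],[0.29,0.88,0,0,0,0,0]]]'
python3 -m crank '[[[0.29,0.88,0,0,0,0,0],[0.29,0.88,0,0,0,0,0],[0.29,0.88,0,0,0,0,0],[0.29,0.88,0,0,0,0,0],[0.29,0.88,0,0,0,0,0],[0.29,0.88,0,0,0,0,0],[0.29,0.88,0,0,0,0,0],[0.29,0.88,0,0,0,0,0]]]'
python3 -m crank '[[[0.29,0.88,0,0,0,0,0],[0.29,0.88,0,0,0,0,0],[0.29,0.88,0,0,0,0,0],[0.29,0.88,0,0,0,0,0],[0,0,0,0,0,0,0],[0,0,0,0,0,0,0],[0,0,0,0,0,0,0],[0,0,0,0,0,0,0]]]'
python3 go.py 559.1 -314.6 14 -0.05
```

```text
time_s: 12.95
eef_pos: [484.1, -47.3, 129.3]
ee_rot: [0.0, 1.0, -0.025, 0.001]
force: [-0.2, 0.3, -1.2]
grip_width: 0.279
grip_force: 29.6
time_s: 13.75
eef_pos: [532.9, -226.5, 128.5]
ee_rot: [-0.0, 1.0, -0.025, -0.0]
force: [-0.5, 0.7, -0.1]
grip_width: 0.279
grip_force: 29.6
time_s: 14.55
eef_pos: [557.4, -314.2, 128.9]
ee_rot: [-0.0, 1.0, -0.025, -0.0]
force: [0.3, 0.3, -0.5]
grip_width: 0.284
grip_force: 29.6
t 14.6 pos [ 557.4 -314.2  128.9] phi -0.05 tilt [-0.  0.] w 24.2 gf 29.6 F [ 0.3  0.3 -0.5]
turn units 0.0 then shift units [0.07 0.01 4.6 ]
```

Descend to 14, then ease down to 13 and release.

```bash
python3 -m crank '[[[0.07,0,0.8,0,0,0,0],[0,0,0.8,0,0,0,0],[0,0,0.8,0,0,0,0],[0,0,0.8,0,0,0,0],[0,0,0.8,0,0,0,0],[0,0,0.5,0,0,0,0],[0,0,0.1,0,0,0,0],[0,0,0,0,0,0,0]]]'
python3 -m crank '[[[0,0,0.03,0,0,0,0],[0,0,0,0,0,0,0],[0,0,0,0,0,0,24],[0,0,0,0,0,0,27],[0,0,0,0,0,0,31],[0,0,0,0,0,0,38],[0,0,0,0,0,0,42],[0,0,0,0,0,0,45]]]'
python3 -m crank '[[[0,0,-0.5,0,0,0,45],[0,0,-0.8,0,0,0,45],[0,0,-0.8,0,0,0,45],[0,0,-0.8,0,0,0,45],[0,0,-0.8,0,0,0,55],[0,0,-0.8,0,0,0,60],[0,0,-0.8,0,0,0,65],[0,0,0,0,0,0,65]]]'
python3 go.py 585.5 -145.9 150 1.2
```

```text
time_s: 15.35
eef_pos: [559.3, -315.0, 14.2]
ee_rot: [0.0, 1.0, -0.025, 0.0]
force: [0.7, 0.6, -0.2]
grip_width: 0.283
grip_force: 29.6
time_s: 16.15
eef_pos: [559.1, -315.1, 13.1]
ee_rot: [-0.0, 1.0, -0.025, 0.0]
force: [0.6, 0.4, -0.0]
grip_width: 0.526
grip_force: 0.0
time_s: 16.95
eef_pos: [560.1, -315.8, 149.4]
ee_rot: [0.002, 1.0, -0.025, 0.002]
force: [-0.2, 0.3, -0.7]
grip_width: 0.763
grip_force: 0.0
t 16.9 pos [ 560.1 -315.8  149.4] phi -0.05 tilt [ 0.005 -0.004] w 65.1 gf 0.0 F [-0.2  0.3 -0.7]
turn units -8.96 then shift units [ 6.7  -1.52 -0.03]
```

```bash
python3 -m crank '[[[0,0,0,0,0,-0.995,65],[0,0,0,0,0,-0.995,65],[0,0,0,0,0,-0.995,65],[0,0,0,0,0,-0.995,65],[0,0,0,0,0,-0.995,65],[0,0,0,0,0,-0.995,65],[0,0,0,0,0,-0.995,65],[0,0,0,0,0,-0.995,65]]]'
python3 -m crank '[[[0,0,0,0,0,-0.995,65],[0.84,-0.19,0,0,0,0,65],[0.84,-0.19,0,0,0,0,65],[0.84,-0.19,0,0,0,0,65],[0.84,-0.19,0,0,0,0,65],[0.84,-0.19,0,0,0,0,65],[0.84,-0.19,0,0,0,0,65],[0.84,-0.19,0,0,0,0,65]]]'
python3 -m crank '[[[0.84,-0.19,0,0,0,0,65],[0,0,0.5,0,0,0,65],[0,0,0.5,0,0,0,65],[0,0,0.2,0,0,0,65],[0,0,0,0,0,0,65],[0,0,0,0,0,0,65],[0,0,0,0,0,0,65],[0,0,0,0,0,0,65]]]'
python3 go.py 585.5 -145.9 30 1.2
python3 - <<'E'
from h import *
import json
P=json.load(open("p.json"))
draw("scene",{'cont':P['cont']},"pics/k1.png",60,130,260,150,3,None)
E
```

```text
time_s: 17.75
eef_pos: [558.9, -314.9, 144.9]
ee_rot: [-0.0, 0.861, 0.508, -0.0]
force: [-0.2, 0.2, 0.3]
grip_width: 0.762
grip_force: 0.0
time_s: 18.55
eef_pos: [581.3, -163.9, 145.2]
ee_rot: [-0.0, 0.826, 0.564, -0.0]
force: [-0.9, 0.4, 0.9]
grip_width: 0.761
grip_force: 0.0
time_s: 19.35
eef_pos: [584.8, -145.0, 115.9]
ee_rot: [0.0, 0.826, 0.564, 0.0]
force: [0.1, 0.2, 0.1]
grip_width: 0.764
grip_force: 0.0
t 19.4 pos [ 584.8 -145.   115.9] phi 1.199 tilt [ 0.001 -0.   ] w 65.3 gf 0.0 F [0.1 0.2 0.1]
turn units -0.01 then shift units [-0.02  0.04  3.44]
```

View pics/k1.png

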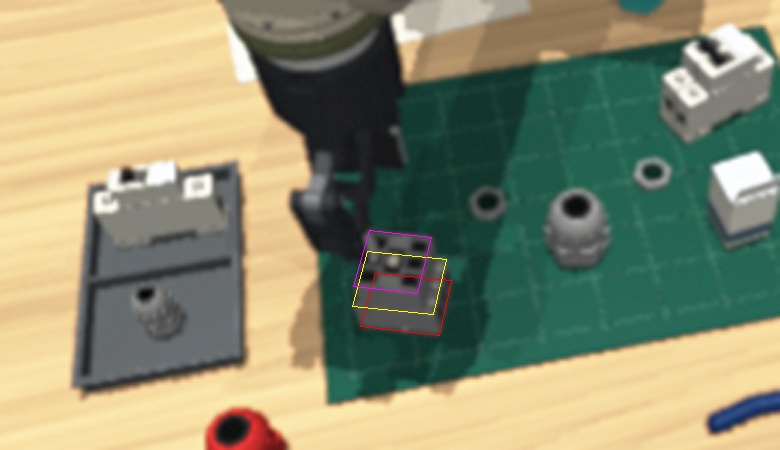

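Run:
```python
from h import *
import json
print(((proj("scene",[[559,-315,3],[559,-315,45]])+.5-[60,130])*3).round())
P=json.load(open("p.json"))
a=capture("top");b=capture("scene")
draw("scene",{'sg':[559.1,-315,0],'t2':P['t2']},"a.png",80,175,65,90,6,b)
draw("top",{'sg':[559.1,-315,0],'t2':P['t2']},"b.png",345,155,55,75,7.2,a)
cv2.imwrite("pics/k2.png",np.hstack([cv2.imread("a.png"),cv2.imread("b.png")]))
```

```text
[[168. 324.]
 [148. 295.]]
```

View pics/k2.png

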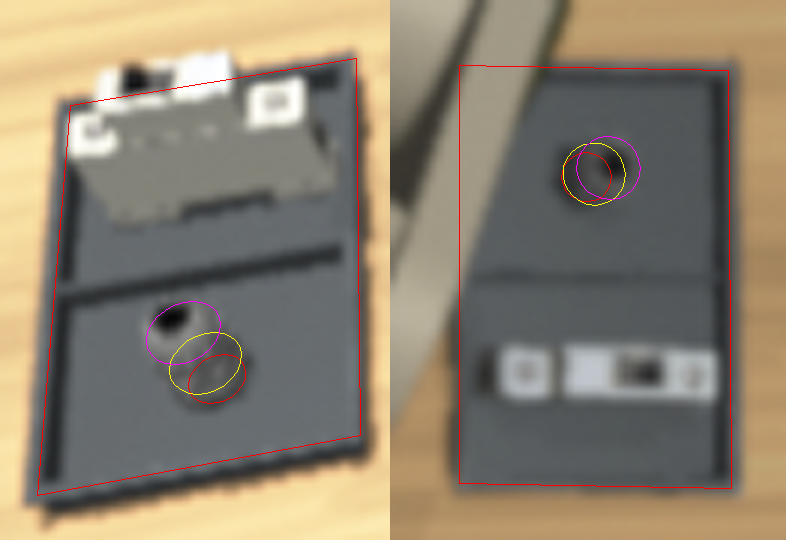

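The small gland is upright: foot predicted (168,324), hole predicted (148,295), and both match. Both tray2 parts are good, and the contactor overlay fits, so I grip it.

```bash
python3 -m crank '[[[-0.02,0.04,0.6,0,0,0,65],[0,0,0.6,0,0,0,65],[0,0,0.6,0,0,0,65],[0,0,0.6,0,0,0,65],[0,0,0.6,0,0,0,65],[0,0,0.44,0,0,0,65],[0,0,0,0,0,0,65],[0,0,0,0,0,0,60]]]'
python3 -m crank '[[[0,0,0,0,0,0,56],[0,0,0,0,0,0,53],[0,0,0,0,0,0,50],[0,0,0,0,0,0,47],[0,0,0,0,0,0,43],[0,0,0,0,0,0,30],[0,0,0,0,0,0,10],[0,0,0,0,0,0,10]]]' 50
python3 go.py 559.4 328.1 160 1.73
```

```text
time_s: 20.3
eef_pos: [585.6, -145.6, 29.7]
ee_rot: [0.0, 0.825, 0.565, 0.0]
force: [0.4, -0.7, 0.2]
grip_width: 0.706
grip_force: 0.0
time_s: 21.1
eef_pos: [585.6, -145.7, 30.0]
ee_rot: [0.0, 0.825, 0.565, 0.0]
force: [-1.6, 1.3, 5.4]
grip_width: 0.52
grip_force: 52.2
t 21.1 pos [ 585.6 -145.7   30. ] phi 1.2 tilt [ 0.001 -0.   ] w 44.4 gf 52.2 F [-1.6  1.3  5.4]
turn units -3.8 then shift units [18.88  1.97 -5.2 ]
```

```bash
python3 -m crank '[[[0,0,-0.65,0,0,-0.475,10],[0,0,-0.65,0,0,-0.475,10],[0,0,-0.65,0,0,-0.475,10],[0,0,-0.65,0,0,-0.475,10],[0,0,-0.65,0,0,-0.475,10],[0,0,-0.65,0,0,-0.475,10],[0,0,-0.65,0,0,-0.475,10],[0,0,-0.65,0,0,-0.475,10]]]'
for i in 1; do python3 -m crank '[[[0.82,0.085,0,0,0,0,10],[0.82,0.085,0,0,0,0,10],[0.82,0.085,0,0,0,0,10],[0.82,0.085,0,0,0,0,10],[0.82,0.085,0,0,0,0,10],[0.82,0.085,0,0,0,0,10],[0.82,0.085,0,0,0,0,10],[0.82,0.085,0,0,0,0,10]]]'; done
python3 -m crank '[[[0.82,0.085,0,0,0,0,10],[0.82,0.085,0,0,0,0,10],[0.82,0.085,0,0,0,0,10],[0.82,0.085,0,0,0,0,10],[0.82,0.085,0,0,0,0,10],[0.82,0.085,0,0,0,0,10],[0.82,0.085,0,0,0,0,10],[0.82,0.085,0,0,0,0,10]]]'
python3 -m crank '[[[0.82,0.085,0,0,0,0,10],[0.82,0.085,0,0,0,0,10],[0.82,0.085,0,0,0,0,10],[0.82,0.085,0,0,0,0,10],[0.82,0.085,0,0,0,0,10],[0.82,0.085,0,0,0,0,10],[0.82,0.085,0,0,0,0,10],[0,0,0,0,0,0,10]]]'
python3 go.py 559.4 328.1 31.5 1.73
```

```text
time_s: 21.9
eef_pos: [585.0, -145.4, 159.4]
ee_rot: [-0.001, 0.647, 0.762, -0.0]
force: [0.7, 0.5, -2.4]
grip_width: 0.522
grip_force: 51.5
time_s: 22.7
eef_pos: [575.6, 19.9, 158.7]
ee_rot: [-0.001, 0.649, 0.761, -0.0]
force: [0.2, -0.1, -1.8]
grip_width: 0.515
grip_force: 51.6
time_s: 23.5
eef_pos: [566.3, 184.5, 158.7]
ee_rot: [-0.001, 0.649, 0.761, -0.001]
force: [0.9, 0.3, -2.1]
grip_width: 0.518
grip_force: 51.6
time_s: 24.3
eef_pos: [557.8, 329.6, 158.5]
ee_rot: [-0.001, 0.648, 0.762, -0.001]
force: [0.1, 0.3, -2.3]
grip_width: 0.52
grip_force: 51.7
t 24.3 pos [557.8 329.6 158.5] phi 1.733 tilt [-0.002 -0.   ] w 44.4 gf 51.7 F [ 0.1  0.3 -2.3]
turn units 0.02 then shift units [-0.07  0.05  5.08]
```

```bash
python3 -m crank '[[[-0.07,0.05,0.8,0,0,0,10],[0,0,0.8,0,0,0,10],[0,0,0.8,0,0,0,10],[0,0,0.8,0,0,0,10],[0,0,0.8,0,0,0,10],[0,0,0.7,0,0,0,10],[0,0,0.3,0,0,0,10],[0,0,0.06,0,0,0,10]]]'
python3 -m crank '[[[0,0,0.03,0,0,0,10],[0,0,0,0,0,0,10],[0,0,0,0,0,0,44],[0,0,0,0,0,0,48],[0,0,0,0,0,0,52],[0,0,0,0,0,0,56],[0,0,0,0,0,0,60],[0,0,0,0,0,0,60]]]'
python3 -m crank '[[[0,0,-0.5,0,0,0,60],[0,0,-0.8,0,0,0,60],[0,0,-0.8,0,0,0,60],[0,0,-0.8,0,0,0,60],[0,0,-0.8,0,0,0,60],[0,0,-0.8,0,0,0,60],[0,0,-0.5,0,0,0,60],[0,0,0,0,0,0,60]]]'
python3 go.py 467.2 128.3 150 1.9
```

```text
time_s: 25.1
eef_pos: [559.8, 325.5, 32.0]
ee_rot: [-0.0, 0.649, 0.761, -0.001]
force: [1.4, -0.2, -1.1]
grip_width: 0.516
grip_force: 51.6
time_s: 25.9
eef_pos: [560.3, 326.2, 32.4]
ee_rot: [0.0, 0.649, 0.761, 0.0]
force: [-1.0, 0.0, -0.1]
grip_width: 0.7
grip_force: 0.0
time_s: 26.7
eef_pos: [560.9, 326.5, 159.6]
ee_rot: [0.001, 0.649, 0.761, 0.002]
force: [0.5, 0.2, -0.1]
grip_width: 0.701
grip_force: 0.0
t 26.7 pos [560.9 326.5 159.6] phi 1.73 tilt [0.004 0.001] w 59.9 gf 0.0 F [ 0.5  0.2 -0.1]
turn units -1.22 then shift units [-6.29 -6.11  0.38]
```

```bash
python3 -m crank '[[[0,0,0,0,0,-0.61,60],[0,0,0,0,0,-0.61,60],[-0.7,-0.68,0.04,0,0,0,60],[-0.7,-0.68,0.04,0,0,0,60],[-0.7,-0.68,0.04,0,0,0,60],[-0.7,-0.68,0.04,0,0,0,60],[-0.7,-0.68,0.04,0,0,0,60],[-0.7,-0.68,0.04,0,0,0,60]]]'
python3 -m crank '[[[-0.7,-0.68,0.04,0,0,0,60],[-0.7,-0.68,0.04,0,0,0,60],[-0.7,-0.68,0.04,0,0,0,60],[0,0,0.4,0,0,0,60],[0,0,0.4,0,0,0,60],[0,0,0,0,0,0,60],[0,0,0,0,0,0,60],[0,0,0,0,0,0,60]]]'
python3 go.py 467.2 128.3 28 1.9
```

```text
time_s: 27.5
eef_pos: [496.8, 192.9, 150.4]
ee_rot: [-0.001, 0.581, 0.814, -0.001]
force: [0.8, -0.1, -0.6]
grip_width: 0.702
grip_force: 0.0
time_s: 28.3
eef_pos: [466.7, 128.1, 128.3]
ee_rot: [0.0, 0.581, 0.814, 0.0]
force: [-0.3, 0.2, -0.0]
grip_width: 0.704
grip_force: 0.0
t 28.3 pos [466.7 128.1 128.3] phi 1.901 tilt [0. 0.] w 60.1 gf 0.0 F [-0.3  0.2 -0. ]
turn units 0.01 then shift units [0.   0.02 4.01]
```

```bash
python3 -m crank '[[[0,0.02,0.6,0,0,0,60],[0,0,0.6,0,0,0,60],[0,0,0.6,0,0,0,60],[0,0,0.6,0,0,0,60],[0,0,0.6,0,0,0,60],[0,0,0.6,0,0,0,60],[0,0,0.4,0,0,0,60],[0,0,0,0,0,0,55]]]'
python3 -m crank '[[[0,0,0,0,0,0,48],[0,0,0,0,0,0,44],[0,0,0,0,0,0,41],[0,0,0,0,0,0,38],[0,0,0,0,0,0,34],[0,0,0,0,0,0,20],[0,0,0,0,0,0,10],[0,0,0,0,0,0,10]]]' 50
python3 go.py 397.5 302 160 1.73
```

```text
time_s: 29.1
eef_pos: [466.5, 127.9, 27.5]
ee_rot: [-0.001, 0.581, 0.814, -0.001]
force: [-0.2, 0.2, -0.5]
grip_width: 0.646
grip_force: 0.0
time_s: 29.9
eef_pos: [467.3, 127.8, 28.8]
ee_rot: [0.0, 0.581, 0.814, 0.0]
force: [-0.6, -0.1, 5.9]
grip_width: 0.41
grip_force: 50.6
t 29.9 pos [467.3 127.8  28.8] phi 1.901 tilt [0.001 0.   ] w 35.0 gf 50.6 F [-0.6 -0.1  5.9]
turn units 1.22 then shift units [ 7.32 -1.65 -5.25]
```

```bash
python3 -m crank '[[[0,0,-0.75,0,0,0.17,10],[0,0,-0.75,0,0,0.17,10],[0,0,-0.75,0,0,0.17,10],[0,0,-0.75,0,0,0.17,10],[0,0,-0.75,0,0,0.18,10],[0,0,-0.75,0,0,0.18,10],[0,0,-0.75,0,0,0.18,10],[0,0,0,0,0,0,10]]]'
python3 -m crank '[[[0.81,-0.18,0,0,0,0,10],[0.81,-0.18,0,0,0,0,10],[0.81,-0.18,0,0,0,0,10],[0.81,-0.18,0,0,0,0,10],[0.81,-0.18,0,0,0,0,10],[0.81,-0.18,0,0,0,0,10],[0.81,-0.18,0,0,0,0,10],[0.81,-0.18,0,0,0,0,10]]]'
python3 -m crank '[[[0.81,-0.18,0,0,0,0,10],[0,0,0.6,0,0,0,10],[0,0,0.6,0,0,0,10],[0,0,0.6,0,0,0,10],[0,0,0,0,0,0,10],[0,0,0,0,0,0,10],[0,0,0,0,0,0,10],[0,0,0,0,0,0,10]]]'
python3 go.py 397.5 302 30 1.73
```

```text
time_s: 30.7
eef_pos: [467.9, 127.8, 161.2]
ee_rot: [0.001, 0.649, 0.761, 0.001]
force: [-0.1, -1.2, -2.5]
grip_width: 0.414
grip_force: 50.5
time_s: 31.5
eef_pos: [404.8, 282.5, 158.1]
ee_rot: [-0.0, 0.648, 0.761, -0.001]
force: [0.7, 0.7, -1.6]
grip_width: 0.411
grip_force: 50.5
time_s: 32.3
eef_pos: [398.3, 301.4, 115.1]
ee_rot: [0.0, 0.648, 0.761, 0.001]
force: [-0.1, -0.5, -1.1]
grip_width: 0.418
grip_force: 50.4
t 32.3 pos [398.3 301.4 115.1] phi 1.73 tilt [0.001 0.   ] w 35.7 gf 50.4 F [-0.1 -0.5 -1.1]
turn units 0.0 then shift units [ 0.03 -0.03  3.4 ]
```

```bash
python3 -m crank '[[[0.03,-0.03,0.6,0,0,0,10],[0,0,0.6,0,0,0,10],[0,0,0.6,0,0,0,10],[0,0,0.6,0,0,0,10],[0,0,0.6,0,0,0,10],[0,0,0.3,0,0,0,10],[0,0,0.1,0,0,0,10],[0,0,0,0,0,0,10]]]'
python3 -m crank '[[[0,0,0.02,0,0,0,10],[0,0,0,0,0,0,10],[0,0,0,0,0,0,36],[0,0,0,0,0,0,40],[0,0,0,0,0,0,44],[0,0,0,0,0,0,48],[0,0,0,0,0,0,55],[0,0,0,0,0,0,60]]]'
python3 -m crank '[[[0,0,-0.5,0,0,0,60],[0,0,-0.8,0,0,0,60],[0,0,-0.8,0,0,0,60],[0,0,-0.8,0,0,0,60],[0,0,-0.8,0,0,0,60],[0,0,-0.8,0,0,0,60],[0,0,-0.5,0,0,0,60],[0,0,0,0,0,0,60]]]'
python3 go.py 571 -12 150 0.16
```

```text
time_s: 33.1
eef_pos: [397.4, 302.0, 29.9]
ee_rot: [0.0, 0.649, 0.761, 0.0]
force: [0.3, -0.3, -1.9]
grip_width: 0.415
grip_force: 50.4
time_s: 33.9
eef_pos: [397.2, 301.9, 29.1]
ee_rot: [0.0, 0.649, 0.761, 0.0]
force: [0.2, -1.0, 0.6]
grip_width: 0.703
grip_force: 0.0
time_s: 34.7
eef_pos: [397.9, 302.3, 156.4]
ee_rot: [0.001, 0.648, 0.761, 0.002]
force: [0.7, -0.2, -0.5]
grip_width: 0.699
grip_force: 0.0
t 34.7 pos [397.9 302.3 156.4] phi 1.73 tilt [0.004 0.002] w 59.7 gf 0.0 F [ 0.7 -0.2 -0.5]
turn units 11.25 then shift units [ 4.83 13.51  0.25]
```

```bash
python3 -m crank '[[[0,0,0,0,0,0.9375,60],[0,0,0,0,0,0.9375,60],[0,0,0,0,0,0.9375,60],[0,0,0,0,0,0.9375,60],[0,0,0,0,0,0.9375,60],[0,0,0,0,0,0.9375,60],[0,0,0,0,0,0.9375,60],[0,0,0,0,0,0.9375,60]]]'
python3 -m crank '[[[0,0,0,0,0,0.9375,60],[0,0,0,0,0,0.9375,60],[0,0,0,0,0,0.9375,60],[0,0,0,0,0,0.9375,60],[0.3,0.84,0,0,0,0,60],[0.3,0.84,0,0,0,0,60],[0.3,0.84,0,0,0,0,60],[0.3,0.84,0,0,0,0,60]]]'
python3 -m crank '[[[0.3,0.84,0,0,0,0,60],[0.3,0.84,0,0,0,0,60],[0.3,0.84,0,0,0,0,60],[0.3,0.84,0,0,0,0,60],[0.3,0.84,0,0,0,0,60],[0.3,0.84,0,0,0,0,60],[0.3,0.84,0,0,0,0,60],[0.3,0.84,0,0,0,0,60]]]'
python3 -m crank '[[[0.3,0.84,0,0,0,0,60],[0.3,0.84,0,0,0,0,60],[0.3,0.84,0,0,0,0,60],[0.3,0.84,0,0,0,0,60],[0,0,0.6,0,0,0,60],[0,0,0.6,0,0,0,60],[0,0,0.6,0,0,0,60],[0,0,0,0,0,0,60]]]'
python3 go.py 571 -12 17 0.16
```

```text
time_s: 35.5
eef_pos: [396.9, 301.8, 153.6]
ee_rot: [0.0, 0.943, 0.332, -0.0]
force: [-0.7, 0.8, -0.1]
grip_width: 0.701
grip_force: 0.0
time_s: 36.3
eef_pos: [440.2, 222.9, 153.7]
ee_rot: [0.0, 0.997, 0.08, -0.0]
force: [0.3, 0.8, 0.8]
grip_width: 0.704
grip_force: 0.0
time_s: 37.1
eef_pos: [526.1, 66.6, 153.6]
ee_rot: [-0.0, 0.997, 0.08, -0.0]
force: [0.0, 0.7, 0.4]
grip_width: 0.703
grip_force: 0.0
time_s: 37.9
eef_pos: [567.8, -10.5, 106.9]
ee_rot: [-0.001, 0.997, 0.08, -0.002]
force: [-0.4, 0.3, 0.0]
grip_width: 0.702
grip_force: 0.0
t 37.9 pos [567.8 -10.5 106.9] phi 0.159 tilt [-0.004  0.001] w 59.9 gf 0.0 F [-0.4  0.3  0. ]
turn units -0.0 then shift units [0.12 0.08 3.6 ]
```

```bash
python3 -m crank '[[[0.1,0.08,0.4,0,0,0,62],[0,0,0.6,0,0,0,62],[0,0,0.6,0,0,0,62],[0,0,0.6,0,0,0,62],[0,0,0.6,0,0,0,62],[0,0,0.6,0,0,0,62],[0,0,0.1,0,0,0,62],[0,0,0,0,0,0,58]]]'
python3 -m crank '[[[0,0,0,0,0,0,52],[0,0,0,0,0,0,48],[0,0,0,0,0,0,45],[0,0,0,0,0,0,42],[0,0,0,0,0,0,39],[0,0,0,0,0,0,20],[0,0,0,0,0,0,10],[0,0,0,0,0,0,10]]]' 40
python3 go.py 478.4 315 150 0.16
```

```text
time_s: 38.7
eef_pos: [572.0, -12.4, 21.6]
ee_rot: [-0.0, 0.997, 0.08, -0.0]
force: [0.4, 0.2, 1.1]
grip_width: 0.68
grip_force: 0.0
time_s: 39.5
eef_pos: [572.1, -12.4, 22.1]
ee_rot: [0.0, 0.997, 0.08, 0.0]
force: [-2.1, -0.5, 5.2]
grip_width: 0.462
grip_force: 39.8
t 39.5 pos [572.1 -12.4  22.1] phi 0.16 tilt [ 0.001 -0.   ] w 39.5 gf 39.8 F [-2.1 -0.5  5.2]
turn units -0.0 then shift units [ -1.61 -13.53  -5.12]
```

```bash
python3 -m crank '[[[0,0,-0.76,0,0,0,10],[0,0,-0.76,0,0,0,10],[0,0,-0.76,0,0,0,10],[0,0,-0.76,0,0,0,10],[0,0,-0.76,0,0,0,10],[0,0,-0.76,0,0,0,10],[0,0,-0.76,0,0,0,10],[0,0,0,0,0,0,10]]]'
python3 -m crank '[[[-0.1,-0.845,0,0,0,0,10],[-0.1,-0.845,0,0,0,0,10],[-0.1,-0.845,0,0,0,0,10],[-0.1,-0.845,0,0,0,0,10],[-0.1,-0.845,0,0,0,0,10],[-0.1,-0.845,0,0,0,0,10],[-0.1,-0.845,0,0,0,0,10],[-0.1,-0.845,0,0,0,0,10]]]'
python3 -m crank '[[[-0.1,-0.845,0,0,0,0,10],[-0.1,-0.845,0,0,0,0,10],[-0.1,-0.845,0,0,0,0,10],[-0.1,-0.845,0,0,0,0,10],[-0.1,-0.845,0,0,0,0,10],[-0.1,-0.845,0,0,0,0,10],[-0.1,-0.845,0,0,0,0,10],[-0.1,-0.845,0,0,0,0,10]]]'
python3 -m crank '[[[0,0,0.4,0,0,0,10],[0,0,0.4,0,0,0,10],[0,0,0.4,0,0,0,10],[0,0,0,0,0,0,10],[0,0,0,0,0,0,10],[0,0,0,0,0,0,10],[0,0,0,0,0,0,10],[0,0,0,0,0,0,10]]]'
python3 go.py 478.4 315 24 0.16
python3 - <<'E'
from h import *
import json
P=json.load(open("p.json"))
draw("scene",{'t3':P['t3']},"pics/g1.png",290,100,150,110,5,None)
E
```

```text
time_s: 40.3
eef_pos: [572.8, -12.5, 156.5]
ee_rot: [0.001, 0.997, 0.08, 0.002]
force: [0.3, 0.5, -1.1]
grip_width: 0.469
grip_force: 40.5
time_s: 41.1
eef_pos: [524.4, 152.1, 153.1]
ee_rot: [-0.0, 0.997, 0.08, -0.001]
force: [0.0, 0.3, -0.0]
grip_width: 0.464
grip_force: 40.5
time_s: 41.9
eef_pos: [477.9, 315.7, 153.1]
ee_rot: [0.0, 0.997, 0.08, -0.001]
force: [-0.7, 0.2, -0.9]
grip_width: 0.467
grip_force: 40.5
time_s: 42.7
eef_pos: [478.8, 315.0, 124.9]
ee_rot: [-0.0, 0.997, 0.08, 0.0]
force: [0.0, 0.1, -1.2]
grip_width: 0.466
grip_force: 40.6
t 42.7 pos [478.8 315.  124.9] phi 0.159 tilt [0.001 0.   ] w 39.8 gf 40.6 F [ 0.   0.1 -1.2]
turn units -0.0 then shift units [-0.02 -0.    4.03]
```

View pics/g1.png

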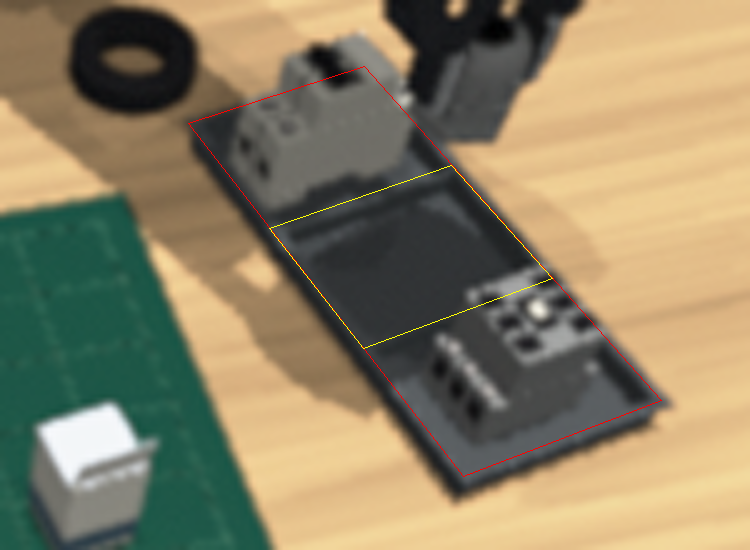

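The wide breaker (330,130) and the contactor (520,370) stand upright in the end compartments, and the gland hangs upright over the empty middle one (410,260). I lower it.

```bash
python3 -m crank '[[[-0.02,0,0.7,0,0,0,10],[0,0,0.7,0,0,0,10],[0,0,0.7,0,0,0,10],[0,0,0.7,0,0,0,10],[0,0,0.7,0,0,0,10],[0,0,0.4,0,0,0,10],[0,0,0.1,0,0,0,10],[0,0,0,0,0,0,10]]]'
python3 -m crank '[[[0,0,0.06,0,0,0,10],[0,0,0,0,0,0,10],[0,0,0,0,0,0,40],[0,0,0,0,0,0,43],[0,0,0,0,0,0,47],[0,0,0,0,0,0,52],[0,0,0,0,0,0,56],[0,0,0,0,0,0,60]]]'
python3 -m crank '[[[0,0,-0.5,0,0,0,60],[0,0,-0.8,0,0,0,60],[0,0,-0.8,0,0,0,60],[0,0,-0.8,0,0,0,60],[0,0,-0.8,0,0,0,60],[0,0,-0.8,0,0,0,60],[0,0,-0.8,0,0,0,60],[0,0,-0.8,0,0,0,60]]]'
python3 -m crank '[[[-0.8,0.5,-0.2,0,0,0,60],[-0.8,0.5,-0.2,0,0,0,60],[-0.8,0.5,-0.2,0,0,0,60],[-0.8,0.5,-0.2,0,0,0,60],[0,0.8,0,0,0,0,60],[0,0.8,0,0,0,0,60],[0,0,0,0,0,0,60],[0,0,0,0,0,0,60]]]'
python3 - <<'E'
from h import *
import json
P=json.load(open("p.json"))
im=capture("scene");S=lambda L:((proj("scene",L)+.5-[60,100])*2.1).round()
print(S([[478.4,315,3],[478.4,315,57]]))
draw("scene",{'carton':P['carton']},"pics/f1.png",60,100,380,180,2.1,im)
E
```

```text
time_s: 43.55
eef_pos: [478.3, 315.0, 24.8]
ee_rot: [-0.0, 0.997, 0.08, 0.0]
force: [0.3, 0.0, -0.8]
grip_width: 0.463
grip_force: 40.6
time_s: 44.35
eef_pos: [478.2, 314.9, 23.1]
ee_rot: [-0.0, 0.997, 0.08, 0.0]
force: [0.1, 0.5, 0.8]
grip_width: 0.705
grip_force: 0.0
time_s: 45.15
eef_pos: [478.1, 314.9, 177.5]
ee_rot: [-0.0, 0.997, 0.08, 0.0]
force: [-0.1, 0.4, 0.8]
grip_width: 0.703
grip_force: 0.0
time_s: 45.95
eef_pos: [413.5, 213.5, 196.2]
ee_rot: [-0.0, 0.997, 0.079, 0.0]
force: [0.4, -0.2, 0.1]
grip_width: 0.702
grip_force: 0.0
[[651. 115.]
 [663.  83.]]
```

View pics/f1.png

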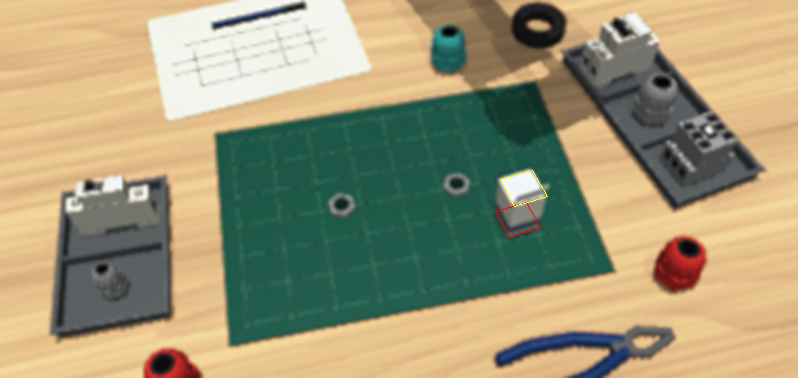

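All five parts stand upright in their own compartments. The large gland's hole is at (662,83), as predicted, and the carton has not moved.

```bash
python3 -c "
from rig import *
print(finish_job())"
```

```text
the job is handed in; nothing more can be done
None
```

The job is handed in after about 46 s of robot time: all five parts stood upright in their own compartments in the last picture, and the carton, screwdriver and cutters were never touched; no verdict came back.

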